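Tighten the chuck and hold a rail offcut in the boring rig

ROBOT

A 6-joint arm with a two-finger parallel gripper is mounted at the origin on the work surface; the furniture and walls round the work are solid. World frame = base frame: x ahead of the robot, y to its left, z up, the work surface at z = 0. Lengths are in mm, angles in rad, forces in N, time in s.
With the tool pointing down it reaches from about 250 to 725 mm from the base axis. Payload 9.7 kg.
Tool frame: the origin (TCP) lies on the centre line of the jaws, within the pads' length; the fingertips stand 17 mm ahead of it and the grasp point (between the pads) lies 2 mm behind it (bot.tip_reach is the distance from the TCP to the fingertips, in mm); z points along the fingers, y is the line along which they close (so a half turn about z gives the same grasp; the last joint's range is limited). The gripper opens to 85 mm and grips with 20 to 120 N. Pads are 22 mm wide; open, the fingers measure 114 mm over their backs; the gripper's body (76 mm by 85 mm) begins 54 mm behind the grasp point. The pads swing forward as they close: fully open they stand 13 mm farther back than shut.
Start: joints at [-1.246, 0.087, 0.176, 1.66, 0, 1.571], TCP at [175.513, -521.241, 248.284] pointing down, gripper open.
Joint ranges: [-3.13, 3.13], [-0.85, 1.81], [-1.15, 1.24], [-2.2, 2.28], [-1.44, 1.52], [-3.14, 3.14]. Speed limits (rad/s): [2.22, 2.22, 2.57, 3.14, 3.14, 3.14].

INTERFACE

Orientations are given as a unit quaternion [x, y, z, w].
In Python, from workcell import bot gives the robot as it stands.
- The arm moves only by the tool servo_tool, never from a script. Its argument "series" is one flat list of numbers, 7 for each row, row after row: the shift along the tool's x, y, z in units of 40 mm (1.0 is 40 mm), then the turn, a rotation vector about the tool's x, y, z in units of 0.08 rad (1.0 is 0.08 rad), then the gripper's target within -1 to 1 (fully open at 1, half-way at 0, shut at -1). A call has 1 to 8 rows; each row shifts and turns the commanded pose from where the row before left it, along the tool's axes as they then stand; what a row does not reach is not made up. A row lasts 1/10 s, in which the tool goes at most 50 mm and 8.59 degrees, less where a joint would pass 70% of its speed; a pose out of reach is approached as far as the arm can. A call with a number of a shift or a turn outside -1 to 1 is refused whole. A call with a gripper value outside its range is refused whole. The fingers move at their own pace and stop on an object; "force" is the grip in N (left out, the last holds). Time passes only in rows, so rows that do not move let the fingers close. It gives the time, the measured TCP pose, the force, the opening and the grip force at its end, in the units of the state.
- bot.observe(): the state, without advancing time (a new reading comes with each control period).
- bot.snapshot(name): name is "scene" or "top" or "wrist"; returns (picture, depth): 420x560x3 uint8, red, green, blue; 420x560 float32, mm along the optical axis (not along the pixel's ray), 0 where there is no reading.
- bot.camera_info(name): a dict with "fx", "fy", "cx", "cy" (pixels), "distortion" ([k1, k2, p1, p2, k3] as OpenCV has them; the pictures are not rectified), "eye" and "attitude" of the camera in the world. Camera axes: x right, y up, looking along -z (the intrinsics and any distortion apply to the point x, -y, -z); pixel columns grow to the right and rows downward; lengths in mm; the calibration is good to about 2 mm. A picture is of the moment at which its call begins: read the wrist's pose just before it. camera_info takes no time and is no camera call; for the wrist camera it gives the pose at the moment of the call.
- bot.finish_job(): hands the job in; it is judged then, once.
The state is a dict: "clock": time; "qpos": joint angles; "qd": joint speeds; "effort": joint torques, N m; "tool_pos": TCP position; "orientation": TCP orientation; "wrist_force": force on the tool from outside, world axes, zero at the start; "wrist_torque": the same for the moment, N m; "opening": finger opening in mm; "grip_force": force on a finger pad.
Only numpy, scipy, OpenCV 4.12 (cv2) and the standard library are available. Lean on these libraries where they do the work, as an engineer would, in place of code of your own. Each camera call takes 0.05 s, during which the arm holds its last target. There are 200 camera calls.

TASK

Get the small horizontal boring rig ready for a cut: first tighten the chuck on its drill bit by turning the T-handled chuck key clockwise (seen from above) all the way to its stop. Then set the rebated wooden offcut on the rig's bed, rebate towards the robot, flat back against the fence and its left end up against the stop block. Finish while holding it there: with the fingers keep pushing diagonally on the offcut, firmly down onto the bed and against the fence at once, and do not let go; leave the hardwood gauge block and the tape measure where they are.

Things in the scene. Friction and masses are not known exactly. Their poses are not given: they have to be found in the camera images.
- rig: Horizontal boring rig, fixed to the bench, turned by up to 0.2 rad. Origin: on the bench under the bed, midway along it, 75 mm behind its front edge; x points from the bed's open front edge to the fence at the back, y along the fence to the stop, z up. Headstock at the right end: y -149 to -94 mm, x 26 to 78 mm, top at z 64 mm. All frames of the rig's parts below are this one.
- corner (a point): Point on the rig where bed top, fence face and stop face meet (rig x 75, y 125, z 12 mm); axes as the rig's.
- key_bar (a point): Middle of the chuck key's T-bar: a level round steel bar 66 mm long, 12 mm thick, its axis 94 mm above the bench, on a 9 mm shaft that stands up from the chuck at rig x 54, y -82 mm. The nearest thing below the bar is the chuck, 40 mm lower. x runs along the bar, z up.
- chuck_key (a joint): Turn of the chuck key in rad about its upright shaft, growing clockwise seen from above: 0 fully loose, 1.25 at its stop (jaws tight on the bit); starts between 0 and 0.3. At 0 the bar points 0.6 rad anticlockwise of the rig's x axis. It turns stiffly (0.06 N m) and stays where it is left; sleeve and three jaws follow it by gearing.
- offcut: Loose pale wooden rail offcut, 48 (x) x 100 (y) x 44 (z) mm, 0.11 kg. Lower 22 mm is 48 wide (x -24 to 24), upper 22 mm is 28 wide (x -4 to 24): this leaves a rebate, an open ledge 20 mm wide, 22 mm above the underside, on the -x side. Origin: centre of underside; x from rebate to flat back, y along it, z up. Starts on the bench left of the rig, rebate roughly to the robot.
- offcut_corner (a point): Lower corner of the offcut at its back face and left (+y) end: offcut x 24, y 50, z 0 mm; belongs at the rig's corner point.
- gauge: Hardwood gauge block, plain brick 44 x 90 x 26 mm with small holes on top, loose on the bench to the right of the rig; leave alone. Origin: centre of underside.
- measure: Tape measure, 36 x 87 x 66 mm, loose, at the back of the bench left of the rig; leave alone. Origin: centre of underside.
- stop: Steel stop block on the bed at the left end of the fence: face at rig y 125 mm, 24 mm thick, x 30 to 75 mm, top at z 48 mm. Same frame as rig.
- chuck_body: Chuck, 38 mm across, lying along the rig's y axis at rig x 54, z 34 mm, with a ringed sleeve and three jaws; jaws end at rig y -34 mm; its 10 mm drill bit points to the stop and ends at about rig y -12 mm. Origin: on the chuck's axis at rig y -72 mm.
- bed: Bed of the rig: grey plate 175 (x) x 300 (y) x 12 mm, from rig x -75 to 100 mm and y -150 to 150 mm, top at z 12 mm. In front of the fence it is clear from y -5 mm to the stop at y 125 mm, and out to its front edge. Same frame as rig.
- fence: Aluminium fence along the back of the bed: face at rig x 75 mm, 20 mm thick, from y -50 to 150 mm, top at z 62 mm. Same frame as rig.

How it is judged (in metres and radians):
On the way, in this order (a step that is already met when the one before it is completed fails the run):
1. the chuck key is turned clockwise to its stop (value of joint chuck_key above 1.15 rad), for 0.2 s.
2. the offcut stands flat on the rig's bed (contact force between offcut and bed above 0.2 N and z of offcut in the frame of rig below 0.015 m and angle between offcut's own z axis and vertical below 0.06 rad), for 0.2 s.
At the end, for the whole second after the job is handed in: The chuck key is still at its stop (over 1.1 rad); the offcut lies flat on the bed, its back along the fence (within 3 mm and 0.05 rad), its left end within 5 mm of the stop, at rest; the fingers still push on it (over 4 N) so that it presses on the fence with over 3 N and on the bed with over 4 N (value of joint chuck_key above 1.1 rad and x of offcut_corner in the frame of corner between -0.003 and 0.003 m and y of offcut_corner in the frame of corner between -0.005 and 0.003 m and z of offcut_corner in the frame of corner between -0.003 and 0.003 m and angle between the x axis of offcut and the x axis of rig, either way round below 0.05 rad and angle between offcut's own z axis and vertical below 0.05 rad and contact force between offcut and fence above 3 N and contact force between offcut and bed above 4 N and contact force between the fingers and offcut above 4 N and linear speed of offcut below 0.01 m/s); the arm keeps its last pose, push and grip.
It fails at once if the gauge block is displaced by more than 3 cm (distance of gauge from where it was at the start of the episode above 0.03 m).
It fails at once if the tape measure is displaced by more than 3 cm (distance of measure from where it was at the start of the episode above 0.03 m).
It also fails if it takes over 72 s, if anything falls off the work surface, if the arm or the gripper's body presses on something with over 40 N, if the wrist force passes 120 N, or if a joint passes its speed limit or range.

## Working session

There is one attempt and no reset: what is moved stays moved. The work goes in short steps, Python scripts to look and compute and a tool call to move; the robot and the scene stay as the last step left them, time stands still between calls to the robot, and variables do not carry over. Pictures are saved under pics/ and viewed, at most 10 in all, crops included, and the job is handed in when it is done.

Besides the shell and the picture viewer there is one more tool, called by a JSON object that holds its "api" and its "payload", one argument or row to a line. servo_tool: Moves the arm, as the interface text tells. Its arguments: {"type":"object","properties":{"series":{"type":"array"},"force":{"type":"number"}},"required":["series"]}

```bash
mkdir -p pics; ls; cat > h.py <<'E'
import numpy as np, cv2
from scipy.spatial.transform import Rotation as R
from workcell import bot
def rot(a):
    a=np.array(a,float)
    return a if a.shape==(3,3) else R.from_quat(a).as_matrix()
def cloud(name):
    ci=bot.camera_info(name); p,d=bot.snapshot(name)
    K=np.array([[ci['fx'],0,ci['cx']],[0,ci['fy'],ci['cy']],[0,0,1.]])
    h,w=d.shape; u,v=np.meshgrid(np.arange(w),np.arange(h))
    n=cv2.undistortPoints(np.stack([u,v],-1).reshape(-1,1,2).astype(float),K,np.array(ci['distortion'],float)).reshape(h,w,2)
    P=np.dstack([n[...,0]*d,-n[...,1]*d,-d])@rot(ci['attitude']).T+np.array(ci['eye'])
    P[d==0]=np.nan
    return p,P
def save(n,p): cv2.imwrite(n,cv2.cvtColor(p,cv2.COLOR_RGB2BGR))
E
python3 - <<'E'
from h import *
for n in ('top','scene'):
    p,P=cloud(n); save(f'pics/{n}0.png',p); np.savez(f'{n}0.npz',p=p,P=P)
    print(n,bot.camera_info(n))
print(bot.observe())
E
```

```text
pics
top {'fx': 383.2400077186806, 'fy': 383.2400077186806, 'cx': 277.68350611166045, 'cy': 209.05013402623632, 'distortion': array([-0.03208866,  0.        ,  0.        ,  0.        ,  0.        ]), 'eye': array([ 412.31047909,  -76.08329054, 1078.77458383]), 'attitude': array([ 0.05816451, -0.05555791, -0.69793519,  0.71162959])}
scene {'fx': 472.6620410939544, 'fy': 472.6620410939544, 'cx': 272.8324682258789, 'cy': 207.13274306677692, 'distortion': array([-0.03595998,  0.        ,  0.        ,  0.        ,  0.        ]), 'eye': array([ 88.56667693, 663.26668912, 938.87952381]), 'attitude': array([-0.11641293,  0.37183766,  0.88463181, -0.2561471 ])}
{'clock': 0.1, 'qpos': array([-1.24600947e+00,  8.73873056e-02,  1.75211762e-01,  1.65977163e+00,
       -2.94758863e-05,  1.57082268e+00]), 'qd': array([ 0.00105283, -0.00086602,  0.00175652,  0.00013798,  0.00036334,
        0.00015407]), 'effort': array([ 8.21184699e-05, -5.21563697e+01,  4.65653479e+01,  1.61310862e-02,
        9.39178130e-05,  1.35433339e-05]), 'tool_pos': array([ 175.44518872, -521.08134301,  247.66288346]), 'orientation': array([ 9.86845105e-01,  1.61667583e-01, -1.07585956e-04, -5.65466330e-04]), 'wrist_force': array([-0.51950519,  0.45858867, -0.48174627]), 'wrist_torque': array([-0.03506441,  0.03457353,  0.0172216 ]), 'grip_force': 0.0, 'opening': 85.21832059237218}
```

View pics/top0.png

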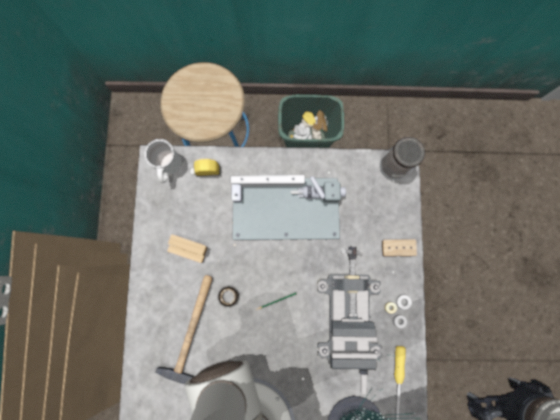

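View pics/scene0.png

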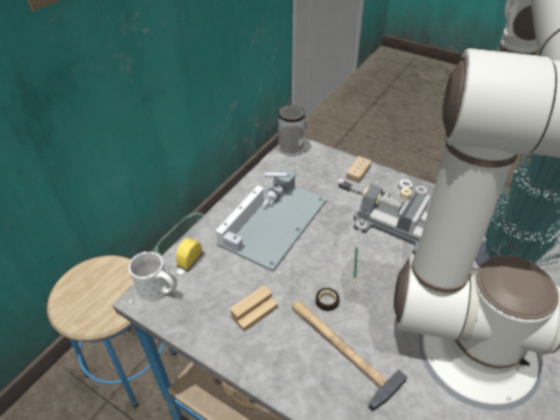

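The top view shows the bed at about (232–340, 180–240), the fence along row 180, the key bar at about (317,186) and the offcut at about (187,248). The gauge is at (400,247) and the tape at (205,167). A vise stands in front of the rig at right, (350,320).

```bash
cat > m.py <<'E'
from h import *
def rect(Q): 
    (c,s,a)=cv2.minAreaRect(Q[:,:2].astype(np.float32)); return np.round(c,1),np.round(s,1),round(a,2)
for n in ('top','scene'):
    f=np.load(n+'0.npz'); P=f['P']; p=f['p'].astype(int)
    X,Y,Z=P[...,0],P[...,1],P[...,2]
    if n=='top':
        print(n,'bench z',np.nanmedian(Z[255:290,240:300]),'bed z',np.nanmedian(Z[205:232,245:330]))
        reg=np.zeros(Z.shape,bool); reg[165:245,222:352]=1
        off=np.zeros(Z.shape,bool); off[228:270,160:215]=1
    else:
        print(n,'bench z',np.nanmedian(Z[240:280,310:345]),'bed z',np.nanmedian(Z[220:245,260:290]))
        reg=np.zeros(Z.shape,bool); reg[160:270,215:335]=1
        off=np.zeros(Z.shape,bool); off[280:335,222:285]=1
    for nm,r,lo,hi in(('bed',reg,7,17),('fence',reg,57,66),('bar',reg,85,110),('stop',reg,42,53),('offtop',off,38,50),('offall',off,12,60),('ledge',off,17,27)):
        m=r&(Z>lo)&(Z<hi); Q=P[m]
        if len(Q)>4: print(nm,len(Q),rect(Q),'z',np.round(np.median(Q[:,2]),1), 'mean',np.round(Q.mean(0),1))
E
python3 m.py
```

```text
top bench z -0.5052730231495843 bed z 11.75294754635047
bed 5040 (array([588.5, -92. ]), array([175.4, 300.1]), 1.39) z 11.8 mean [570.3 -88.8  11.8]
fence 813 (array([649.1, -92.1]), array([302.1,  55.8]), 81.6) z 62.1 mean [648.8 -99.9  62. ]
bar 110 (array([ 631., -173.]), array([63.1, 12.2]), 30.73) z 98.6 mean [ 630.4 -172.5   98.4]
stop 396 (array([627.7, -98.5]), array([ 48.8, 314.6]), 0.6) z 47.5 mean [630.4 -78.9  47.4]
offtop 381 (array([479.7, 176.2]), array([100.3,  27.9]), 72.97) z 42.3 mean [479.9 175.6  42.4]
offall 661 (array([470.1, 178.9]), array([100.8,  48. ]), 72.97) z 40.3 mean [470.2 176.4  34.1]
ledge 258 (array([468.9, 178.7]), array([99. , 46.3]), 73.33) z 22.4 mean [456.7 180.7  22.5]
scene bench z -0.31482667026307354 bed z 12.516773820716594
bed 4087 (array([587.3, -90. ]), array([176.4, 311.3]), 2.23) z 12.5 mean [569.2 -77.7  12.4]
fence 560 (array([650.3, -90.7]), array([300.4,  54.7]), 81.16) z 62.3 mean [650.7 -73.2  62.1]
bar 100 (array([ 631.4, -172.2]), array([63.8, 15.1]), 28.5) z 98.4 mean [ 630.6 -170.8   97.8]
stop 453 (array([636.1, -85.7]), array([ 65.7, 294.8]), 0.64) z 47.9 mean [632.4 -59.8  47.7]
offtop 487 (array([478.4, 175.6]), array([99.5, 31.8]), 72.42) z 42.7 mean [478.3 177.6  42.8]
offall 1087 (array([469.4, 177.9]), array([100.5,  50.3]), 72.42) z 31.7 mean [468.2 182.4  32.4]
ledge 423 (array([467.3, 178.5]), array([101.6,  48.1]), 70.33) z 23.5 mean [458.2 185.3  23.2]
```

{"api": "servo_tool", "payload": {
  "series": [0.85,-0.29,0.1,0,0,0,1,0.85,-0.29,0.1,0,0,0,1,0.85,-0.29,0.1,0,0,0,1,0.85,-0.29,0.1,0,0,0,1,0.85,-0.29,0.1,0,0,0,1,0.85,-0.29,0.1,0,0,0,1,0.85,-0.29,0.1,0,0,0,1,0.85,-0.29,0.1,0,0,0,1]
}}

```text
clock: 0.9
tool_pos: [404.6, -345.3, 215.8]
orientation: [0.987, 0.162, -0.0, -0.0]
wrist_force: [0.1, -0.8, 0.1]
opening: 85.2
grip_force: 0.0
```

```bash
cat > s.py <<'E'
from h import *
import sys
o=bot.observe(); M=rot(o['orientation'])
print('t',o['clock'],'q',np.round(o['qpos'],3),'pos',np.round(o['tool_pos'],1),'heading',round(float(np.arctan2(M[1,0],M[0,0])),4),'z',np.round(M[:,2],4),'F',np.round(o['wrist_force'],1),'T',np.round(o['wrist_torque'],2),'op',round(o['opening'],1),'g',round(o['grip_force'],1))
if len(sys.argv)>3:
    d=np.array([float(a) for a in sys.argv[1:4]])-o['tool_pos']
    print('units',np.round(M.T@d/40,3))
    if len(sys.argv)>4:
        h=float(sys.argv[4]); T=R.from_euler('z',h)*R.from_quat([1,0,0,0])
        print('turn units',np.round((R.from_matrix(M).inv()*T).as_rotvec()/0.08,2))
E
python3 s.py 632 -173 170 0.533
```

```text
t 0.9 q [-0.707  0.034  0.058  1.595 -0.     2.11 ] pos [ 404.6 -345.3  215.8] heading 0.3248 z [-3.e-04  3.e-04 -1.e+00] F [ 0.1 -0.8  0.1] T [ 0.05  0.02 -0.05] op 85.2 g 0.0
units [ 6.762 -2.269  1.145]
turn units [-0.   0.  -2.6]
```

{"api": "servo_tool", "payload": {
  "series": [0.85,-0.28,0.14,0,0,0,1,0.85,-0.28,0.14,0,0,0,1,0.85,-0.28,0.14,0,0,0,1,0.85,-0.28,0.14,0,0,0,1,0.84,-0.28,0.14,0,0,0,1,0.84,-0.28,0.14,0,0,0,1,0.84,-0.28,0.14,0,0,0,1,0.84,-0.28,0.14,0,0,0,1]
}}

```text
clock: 1.7
tool_pos: [632.3, -174.1, 170.7]
orientation: [0.987, 0.162, -0.0, -0.0]
wrist_force: [0.0, -1.2, 0.1]
opening: 85.5
grip_force: 0.0
```

{"api": "servo_tool", "payload": {
  "series": [0,0,0,0,0,1,1,0,0,0,0,0,1,1,0,0,0,0,0,1,1,0,0,0,0,0,1,1,0,0,0,0,0,1,1,0,0,0,0,0,1,1,0,0,0,0,0,1,1,0,0,0,0,0,1,1]
}}

```text
clock: 2.5
tool_pos: [627.9, -186.1, 170.9]
orientation: [0.989, -0.146, 0.0, -0.005]
wrist_force: [0.3, 0.2, -0.7]
opening: 85.4
grip_force: 0.0
```

{"api": "servo_tool", "payload": {
  "series": [0,0,0,0,0,1,1,0,0,0,0,0,1,1,0,0,0,0,0,1,1,0,0,0,0,0,1,1,0,0,0,0,0,1,1,0,0,0,0,0,1,1,0,0,0,0,0,1,1,0,0,0,0,0,1,1]
}}

```text
clock: 3.3
tool_pos: [547.7, -342.7, 170.9]
orientation: [0.95, -0.303, -0.001, -0.071]
wrist_force: [0.4, 0.4, -0.4]
opening: 85.9
grip_force: 0.0
```

{"api": "servo_tool", "payload": {
  "series": [0,0,0,0,0,1,1,0,0,0,0,0,1,1,0,0,0,0,0,1,1,0,0,0,0,0,1,1,0,0,0,0,0,1,1,0,0,0,0,0,1,1,0,0,0,0,0,1,1,0,0,0,0,0,1,1]
}}

```text
clock: 4.1
tool_pos: [425.6, -463.5, 171.0]
orientation: [0.882, -0.45, -0.02, -0.139]
wrist_force: [0.3, 0.4, 0.3]
opening: 85.3
grip_force: 0.0
```

{"api": "servo_tool", "payload": {
  "series": [0,0,0,0,0,1,1,0,0,0,0,0,1,1,0,0,0,0,0,1,1,0,0,0,0,0,1,1,0,0,0,0,0,1,1,0,0,0,0,0,1,1,0,0,0,0,0,1,1,0,0,0,0,0,1,1]
}}

```text
clock: 4.9
tool_pos: [275.5, -540.8, 171.1]
orientation: [0.786, -0.58, -0.049, -0.207]
wrist_force: [-0.0, -0.9, 0.5]
opening: 85.5
grip_force: 0.0
```

```bash
python3 s.py 632 -173 150 -2.6086; python3 - <<'E'
from h import *
p,P=cloud('wrist'); save('pics/w1.png',p)
m=(P[...,2]>85)&(P[...,2]<110); Q=P[m]
print(len(Q),cv2.minAreaRect(Q[:,:2].astype(np.float32)),np.median(Q,0))
E
```

```text
t 4.9 q [-1.225  0.525  0.51   1.879  0.286  3.141] pos [ 275.5 -540.8  171.1] heading -1.2237 z [ 0.1622  0.3829 -0.9094] F [-0.  -0.9  0.5] T [-0.35  0.12 -0.02] op 85.5 g 0.0
units [ -5.157 -10.393   5.447]
turn units [-0.18  5.77 16.45]
1592 ((675.1932983398438, 127.06396484375), (1555.0247802734375, 362.9427490234375), 48.73640441894531) [ 264.45899144 -265.17589972   87.48992673]
```

View pics/w1.png

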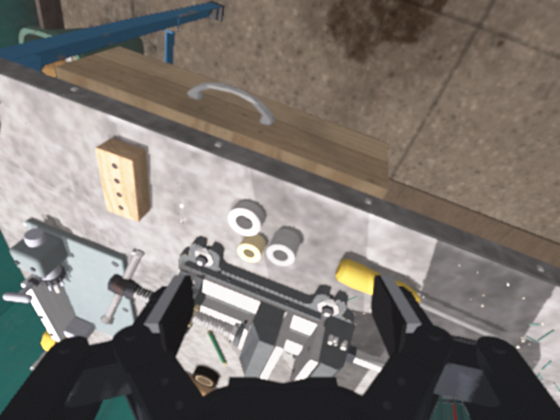

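The wrist view shows that nothing was touched: vise at (270,310), gauge at (123,178) in place. I turned the wrong way, so joint 6 ran to its limit and the tool swung aside. I'll unwind anticlockwise.

```bash
python3 s.py 275 -540 200 0.2
```

```text
t 4.95 q [-1.23   0.526  0.51   1.88   0.285  3.141] pos [ 272.5 -541.9  170.6] heading -1.2286 z [ 0.1625  0.3838 -0.909 ] F [-2.3 -1.  -0.1] T [-0.37  0.24  0.03] op 85.3 g 0.0
units [-0.258 -0.265 -0.641]
turn units [ -5.83   0.81 -18.14]
```

{"api": "servo_tool", "payload": {
  "series": [0,0,0,-0.243,0.034,-0.756,1,0,0,0,-0.243,0.034,-0.756,1,0,0,0,-0.243,0.034,-0.756,1,0,0,0,-0.243,0.034,-0.756,1,0,0,0,-0.243,0.034,-0.756,1,0,0,0,-0.243,0.034,-0.756,1,0,0,0,-0.243,0.034,-0.756,1,0,0,0,-0.243,0.034,-0.756,1]
}}

```text
clock: 5.75
tool_pos: [276.4, -540.4, 171.1]
orientation: [0.917, -0.37, -0.034, -0.145]
wrist_force: [-0.7, -0.3, 0.5]
opening: 85.6
grip_force: 0.0
```

```bash
python3 s.py 275 -540 200 0.2
```

```text
t 5.75 q [-1.166  0.47   0.462  1.819  0.155  2.721] pos [ 276.4 -540.4  171.1] heading -0.7447 z [ 0.0438  0.2908 -0.9558] F [-0.7 -0.3  0.5] T [-0.26  0.07  0.01] op 85.6 g 0.0
units [-0.156 -0.157 -0.689]
turn units [ -3.85   0.52 -11.98]
```

Good. I'll finish levelling over 16 rows.

{"api": "servo_tool", "payload": {
  "series": [0,0,0,-0.24,0.033,-0.75,1,0,0,0,-0.24,0.033,-0.75,1,0,0,0,-0.24,0.033,-0.75,1,0,0,0,-0.24,0.033,-0.75,1,0,0,0,-0.24,0.033,-0.75,1,0,0,0,-0.24,0.033,-0.75,1,0,0,0,-0.24,0.033,-0.75,1,0,0,0,-0.24,0.033,-0.75,1]
}}

```text
clock: 6.55
tool_pos: [276.4, -540.4, 171.1]
orientation: [0.987, -0.139, -0.017, -0.075]
wrist_force: [-1.0, -0.2, 0.4]
opening: 85.6
grip_force: 0.0
```

{"api": "servo_tool", "payload": {
  "series": [0,0,0,-0.24,0.033,-0.75,1,0,0,0,-0.24,0.033,-0.75,1,0,0,0,-0.24,0.033,-0.75,1,0,0,0,-0.24,0.033,-0.75,1,0,0,0,-0.24,0.033,-0.75,1,0,0,0,-0.24,0.033,-0.75,1,0,0,0,-0.24,0.033,-0.75,1,0,0,0,-0.24,0.033,-0.75,1]
}}

```text
clock: 7.35
tool_pos: [276.4, -540.4, 171.2]
orientation: [0.995, 0.1, 0.001, 0.0]
wrist_force: [-0.6, 0.2, -0.2]
opening: 85.3
grip_force: 0.0
```

```bash
python3 s.py 632 -173 170 0.2
```

```text
t 7.35 q [-1.098e+00  2.080e-01  1.630e-01  1.525e+00  1.000e-03  1.842e+00] pos [ 276.4 -540.4  171.2] heading 0.2013 z [ 0.0012 -0.     -1.    ] F [-0.6  0.2 -0.2] T [-0.05 -0.02  0.07] op 85.3 g 0.0
units [10.547 -7.221  0.04 ]
turn units [ 0.   -0.02  0.02]
```

{"api": "servo_tool", "payload": {
  "series": [0.66,-0.45,0,0,0,0,1,0.66,-0.45,0,0,0,0,1,0.66,-0.45,0,0,0,0,1,0.66,-0.45,0,0,0,0,1,0.66,-0.45,0,0,0,0,1,0.66,-0.45,0,0,0,0,1,0.66,-0.45,0,0,0,0,1,0.66,-0.45,0,0,0,0,1]
}}

```text
clock: 8.15
tool_pos: [455.7, -356.5, 171.6]
orientation: [0.995, 0.099, 0.0, -0.0]
wrist_force: [0.3, -0.1, 0.1]
opening: 85.2
grip_force: 0.0
```

{"api": "servo_tool", "payload": {
  "series": [0.66,-0.45,0,0,0,0,1,0.66,-0.45,0,0,0,0,1,0.66,-0.45,0,0,0,0,1,0.66,-0.45,0,0,0,0,1,0.66,-0.45,0,0,0,0,1,0.66,-0.45,0,0,0,0,1,0.66,-0.45,0,0,0,0,1,0.64,-0.47,0,0,0,0,1]
}}

```text
clock: 8.95
tool_pos: [633.4, -173.1, 171.7]
orientation: [0.995, 0.099, 0.0, -0.0]
wrist_force: [0.4, -0.7, 0.6]
opening: 85.7
grip_force: 0.0
```

{"api": "servo_tool", "payload": {
  "series": [0,0,0,0,0,-1,1,0,0,0,0,0,-1,1,0,0,0,0,0,-1,1,0,0,0,0,0,-1,1,0,0,0,0,0,-1,1,0,0,0,0,0,-1,1,0,0,0,0,0,-1,1,0,0,0,0,0,-1,1]
}}

```text
clock: 9.75
tool_pos: [632.6, -174.1, 171.6]
orientation: [0.913, 0.409, 0.0, -0.0]
wrist_force: [0.0, -0.4, 0.0]
opening: 85.6
grip_force: 0.0
```

```bash
python3 s.py 632 -173 170 -2.6086
```

```text
t 9.75 q [-0.269  0.331  0.313  1.552  0.     2.031] pos [ 632.6 -174.1  171.6] heading 0.8421 z [ 5.e-04  4.e-04 -1.e+00] F [ 0.  -0.4  0. ] T [-0.05  0.02 -0.05] op 85.6 g 0.0
units [ 0.011 -0.028  0.04 ]
turn units [ 1.000e-02  0.000e+00 -3.541e+01]
```

{"api": "servo_tool", "payload": {
  "series": [0,0,0,0,0,-1,1,0,0,0,0,0,-1,1,0,0,0,0,0,-1,1,0,0,0,0,0,-1,1,0,0,0,0,0,-1,1,0,0,0,0,0,-1,1,0,0,0,0,0,-1,1,0,0,0,0,0,-1,1]
}}

```text
clock: 10.55
tool_pos: [632.5, -174.1, 171.7]
orientation: [0.738, 0.675, 0.0, 0.0]
wrist_force: [-0.4, 0.1, -0.2]
opening: 85.0
grip_force: 0.0
```

{"api": "servo_tool", "payload": {
  "series": [0,0,0,0,0,-1,1,0,0,0,0,0,-1,1,0,0,0,0,0,-1,1,0,0,0,0,0,-1,1,0,0,0,0,0,-1,1,0,0,0,0,0,-1,1,0,0,0,0,0,-1,1,0,0,0,0,0,-1,1]
}}

```text
clock: 11.35
tool_pos: [632.6, -174.1, 171.7]
orientation: [0.488, 0.873, 0.0, 0.0]
wrist_force: [-0.3, -0.9, 0.2]
opening: 85.5
grip_force: 0.0
```

{"api": "servo_tool", "payload": {
  "series": [0,0,0,0,0,-1,1,0,0,0,0,0,-1,1,0,0,0,0,0,-1,1,0,0,0,0,0,-1,1,0,0,0,0,0,-1,1,0,0,0,0,0,-1,1,0,0,0,0,0,-1,1,0,0,0,0,0,-1,1]
}}

```text
clock: 12.15
tool_pos: [632.5, -174.1, 171.7]
orientation: [0.189, 0.982, 0.0, 0.0]
wrist_force: [0.3, 0.5, 0.1]
opening: 85.6
grip_force: 0.0
```

{"api": "servo_tool", "payload": {
  "series": [0,0,0,0,0,-1,1,0,0,0,0,0,-1,1,0,0,0,0,0,-1,1,0,0,0,0,0,-1,1,0,0,0,0,0,-1,1,0,0,0,0,0,-1,1,0,0,0,0,0,-1,1,0,0,0,0,0,-1,1]
}}

```text
clock: 12.95
tool_pos: [632.5, -174.1, 171.6]
orientation: [-0.13, 0.992, 0.0, 0.0]
wrist_force: [-0.6, 0.3, -0.1]
opening: 85.2
grip_force: 0.0
```

{"api": "servo_tool", "payload": {
  "series": [0,0,0,0,0,-1,1,0,0,0,0,0,-1,1,0,0,0,0,0,-1,1,0,0,0,0,0,-0.4,1]
}}

```text
clock: 13.35
tool_pos: [632.5, -174.1, 171.6]
orientation: [-0.263, 0.965, 0.0, 0.0]
wrist_force: [0.0, 0.2, -0.5]
opening: 85.2
grip_force: 0.0
```

```bash
python3 - <<'E'
from h import *
p,P=cloud('wrist'); save('pics/w2.png',p)
ci=bot.observe()['tool_pos']
m=(P[...,2]>88)&(P[...,2]<108)&(np.hypot(P[...,0]-632,P[...,1]+173)<45); Q=P[m]
print(len(Q),cv2.minAreaRect(Q[:,:2].astype(np.float32)),np.median(Q,0))
E
python3 s.py 632 -173 92 -2.6086
```

```text
1466 ((631.71142578125, -174.29562377929688), (64.68913269042969, 11.590635299682617), 30.05415916442871) [ 628.68909    -176.3137264    99.23400326]
t 13.4 q [-0.269  0.331  0.313  1.552  0.    -0.801] pos [ 632.5 -174.1  171.6] heading -2.6089 z [ 5.e-04  3.e-04 -1.e+00] F [0.9 0.2 0.1] T [ 0.03 -0.04  0.01] op 85.3 g 0.0
units [-1.000e-03  3.100e-02  1.991e+00]
turn units [ 0.    0.01 -0.  ]
```

View pics/w2.png

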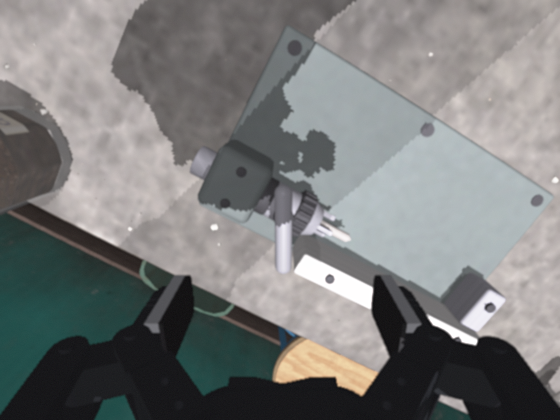

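The wrist view shows the bar upright in the image at (284,228), midway between the fingers, and measured at (631.7, -174.3). I'll descend and grip.

{"api": "servo_tool", "payload": {
  "series": [0,0,0.5,0,0,0,1,0,0,0.5,0,0,0,1,0,0,0.5,0,0,0,1,0,0,0.48,0,0,0,1,0,0,0,0,0,0,-1,0,0,0,0,0,0,-1,0,0,0,0,0,0,-1,0,0,0,0,0,0,-1],
  "force": 60
}}

```text
clock: 14.2
tool_pos: [633.4, -174.4, 94.3]
orientation: [-0.261, 0.965, -0.001, 0.001]
wrist_force: [-0.2, -0.5, 0.2]
opening: 28.0
grip_force: 0.0
```

{"api": "servo_tool", "payload": {
  "series": [0,0,0,0,0,0,-1,0,0,0,0,0,0,-1,0,0,0,0,0,0,-1,0,0,0,0,0,0,-1]
}}

```text
clock: 14.6
tool_pos: [632.7, -173.5, 94.1]
orientation: [-0.262, 0.965, 0.0, 0.001]
wrist_force: [-3.2, 3.9, 5.1]
opening: 9.6
grip_force: 58.5
```

```bash
python3 s.py
```

```text
t 14.6 q [-0.268  0.334  0.168  1.403  0.002 -0.798] pos [ 632.7 -173.5   94.1] heading -2.6121 z [ 0.0018  0.0013 -1.    ] F [-3.2  3.9  5.1] T [0.83 0.71 0.06] op 9.6 g 58.5
```

{"api": "servo_tool", "payload": {
  "series": [0,0,0,0,0,1,-1,0,0,0,0,0,1,-1,0,0,0,0,0,1,-1,0,0,0,0,0,1,-1,0,0,0,0,0,1,-1,0,0,0,0,0,1,-1,0,0,0,0,0,1,-1]
}}

```text
clock: 15.3
tool_pos: [632.8, -174.0, 94.0]
orientation: [0.017, 1.0, 0.0, 0.001]
wrist_force: [-2.9, 1.7, 5.3]
opening: 10.0
grip_force: 58.5
```

{"api": "servo_tool", "payload": {
  "series": [0,0,0,0,0,1,-1,0,0,0,0,0,1,-1,0,0,0,0,0,1,-1,0,0,0,0,0,1,-1,0,0,0,0,0,1,-1,0,0,0,0,0,1,-1,0,0,0,0,0,1,-1]
}}

```text
clock: 16.0
tool_pos: [632.7, -174.5, 94.1]
orientation: [0.293, 0.956, 0.0, 0.001]
wrist_force: [-3.2, 0.4, 4.9]
opening: 10.0
grip_force: 58.6
```

```bash
python3 s.py
```

```text
t 16.0 q [-0.269  0.335  0.168  1.402  0.     0.325] pos [ 632.7 -174.5   94.1] heading 2.5471 z [ 1.8e-03 -5.0e-04 -1.0e+00] F [-3.2  0.4  4.9] T [-0.16  0.67  0.08] op 10.0 g 58.6
```

{"api": "servo_tool", "payload": {
  "series": [0,0,0,0,0,0.6,-1,0,0,0,0,0,0.5,-1,0,0,0,0,0,0.5,-1,0,0,0,0,0,0,-1,0,0,0,0,0,0,-1]
}}

```text
clock: 16.5
tool_pos: [632.7, -174.5, 94.1]
orientation: [0.351, 0.936, -0.0, 0.001]
wrist_force: [-3.1, -1.9, 6.2]
opening: 9.7
grip_force: 66.7
```

```bash
python3 s.py
```

```text
t 16.5 q [-0.269  0.334  0.168  1.402 -0.     0.448] pos [ 632.7 -174.5   94.1] heading 2.4243 z [ 1.8e-03 -7.0e-04 -1.0e+00] F [-3.1 -1.9  6.2] T [-0.2   0.88  1.03] op 9.7 g 66.7
```

The torque of 1.03 N m shows the key is at its stop. I'll release and lift.

{"api": "servo_tool", "payload": {
  "series": [0,0,0,0,0,0,1,0,0,0,0,0,0,1,0,0,0,0,0,0,1,0,0,0,0,0,0,1,0,0,-0.6,0,0,0,1,0,0,-0.7,0,0,0,1,0,0,-0.7,0,0,0,1,0,0,-0.5,0,0,0,1]
}}

```text
clock: 17.3
tool_pos: [632.9, -174.3, 195.0]
orientation: [0.352, 0.936, 0.0, 0.001]
wrist_force: [0.1, -0.3, 0.1]
opening: 85.4
grip_force: 0.0
```

```bash
python3 s.py 580 0 170 1.274; python3 - <<'E'
from h import *
p,P=cloud('wrist')
m=(P[...,2]>88)&(P[...,2]<108)&(np.hypot(P[...,0]-632,P[...,1]+173)<45); Q=P[m]
print(len(Q),cv2.minAreaRect(Q[:,:2].astype(np.float32)),np.median(Q,0))
E
```

```text
t 17.3 q [-2.690e-01  3.340e-01  3.610e-01  1.596e+00  1.000e-03  4.500e-01] pos [ 632.9 -174.3  195. ] heading 2.4226 z [ 2.9e-03 -2.0e-04 -1.0e+00] F [ 0.1 -0.3  0.1] T [ 0.02 -0.   -0.  ] op 85.4 g 0.0
units [3.867 2.407 0.62 ]
turn units [4.000e-02 1.000e-02 1.436e+01]
1234 ((631.6122436523438, -173.90878295898438), (11.983470916748047, 64.12107849121094), 54.34992599487305) [ 629.65807723 -172.3647467    99.21255405]
```

The key bar is now at -35.7°, which is a joint value of about 1.25 rad. Next I turn to the offcut's heading.

{"api": "servo_tool", "payload": {
  "series": [0,0,0,0,0,0.9,1,0,0,0,0,0,0.9,1,0,0,0,0,0,0.9,1,0,0,0,0,0,0.9,1,0,0,0,0,0,0.9,1,0,0,0,0,0,0.9,1,0,0,0,0,0,0.9,1,0,0,0,0,0,0.9,1]
}}

```text
clock: 18.15
tool_pos: [632.6, -174.2, 192.5]
orientation: [0.604, 0.797, 0.0, 0.0]
wrist_force: [0.5, -0.4, 0.3]
opening: 85.3
grip_force: 0.0
```

{"api": "servo_tool", "payload": {
  "series": [0,0,0,0,0,0.9,1,0,0,0,0,0,0.9,1,0,0,0,0,0,0.9,1,0,0,0,0,0,0.9,1,0,0,0,0,0,0.9,1,0,0,0,0,0,0.9,1,0,0,0,0,0,0.9,1,0,0,0,0,0,0.9,1]
}}

```text
clock: 18.95
tool_pos: [632.6, -174.2, 192.5]
orientation: [0.806, 0.592, 0.001, 0.0]
wrist_force: [-0.5, 0.6, -0.8]
opening: 85.5
grip_force: 0.0
```

```bash
python3 s.py 479.3 176 150 1.274
```

```text
t 18.95 q [-2.690e-01  3.350e-01  3.580e-01  1.593e+00  1.000e-03  1.605e+00] pos [ 632.6 -174.2  192.5] heading 1.2676 z [ 1.e-03  3.e-04 -1.e+00] F [-0.5  0.6 -0.8] T [ 0.01 -0.03  0.  ] op 85.5 g 0.0
units [ 7.211 -6.273  1.061]
turn units [ 0.01 -0.01 -0.08]
```

{"api": "servo_tool", "payload": {
  "series": [0.9,-0.78,0.13,0,0,0,0.8,0.9,-0.78,0.13,0,0,0,0.8,0.9,-0.78,0.13,0,0,0,0.8,0.9,-0.78,0.13,0,0,0,0.8,0.9,-0.78,0.13,0,0,0,0.8,0.9,-0.78,0.13,0,0,0,0.8,0.9,-0.78,0.13,0,0,0,0.8,0.9,-0.78,0.13,0,0,-0.08,0.8]
}}

```text
clock: 19.75
tool_pos: [478.3, 176.2, 150.9]
orientation: [0.803, 0.596, 0.001, 0.0]
wrist_force: [1.1, -0.8, 1.4]
opening: 76.9
grip_force: 0.0
```

```bash
python3 s.py 479.3 176 43 1.274;  python3 - <<'E'
from h import *
p,P=cloud('wrist')
near=np.hypot(P[...,0]-475,P[...,1]-177)<70
for lo,hi in((36,50),(16,30),(15,50)):
    m=(P[...,2]>lo)&(P[...,2]<hi)&near; Q=P[m]
    print(len(Q),cv2.minAreaRect(Q[:,:2].astype(np.float32)),np.median(Q,0))
E
```

```text
t 19.75 q [ 0.353 -0.026 -0.127  1.467 -0.     2.218] pos [478.3 176.2 150.9] heading 1.2769 z [ 1.7e-03  4.0e-04 -1.0e+00] F [ 1.1 -0.8  1.4] T [ 0.01 -0.03 -0.06] op 76.9 g 0.0
units [0.    0.021 2.696]
turn units [ 0.02 -0.01  0.04]
4207 ((477.7130126953125, 173.90521240234375), (99.93424987792969, 28.079771041870117), 72.58367156982422) [479.00362984 179.41065609  42.25519509]
2567 ((467.8611145019531, 176.98675537109375), (99.85212707519531, 47.7621955871582), 72.44686126708984) [456.11369576 187.16212407  22.30511743]
6836 ((468.1401062011719, 176.90817260742188), (99.93424987792969, 48.1455078125), 72.58367156982422) [470.98016517 182.72027291  41.67333131]
```

{"api": "servo_tool", "payload": {
  "series": [0,0,0.6,0,0,0,0.8,0,0,0.7,0,0,0,0.8,0,0,0.7,0,0,0,0.8,0,0,0.7,0,0,0,0.8,0,0,0,0,0,0,-1,0,0,0,0,0,0,-1,0,0,0,0,0,0,-1,0,0,0,0,0,0,-1],
  "force": 50
}}

```text
clock: 20.6
tool_pos: [480.5, 175.0, 45.2]
orientation: [0.803, 0.596, 0.002, 0.001]
wrist_force: [-0.5, 0.7, 3.7]
opening: 26.8
grip_force: 49.2
```

{"api": "servo_tool", "payload": {
  "series": [0,0,0,0,0,0,-1,0,0,0,0,0,0,-1]
}}

```text
clock: 20.8
tool_pos: [480.5, 175.0, 45.2]
orientation: [0.803, 0.596, 0.002, 0.001]
wrist_force: [-2.9, -0.7, 5.8]
opening: 27.2
grip_force: 49.7
```

```bash
python3 s.py
```

```text
t 20.8 q [ 0.349  0.01  -0.297  1.259 -0.     2.214] pos [480.5 175.   45.2] heading 1.2769 z [ 0.004   0.0011 -1.    ] F [-2.9 -0.7  5.8] T [-0.09  0.3   0.03] op 27.2 g 49.7
```

{"api": "servo_tool", "payload": {
  "series": [0,0,-0.5,0,0,0,-1,0,0,-0.6,0,0,0,-1,0,0,-0.7,0,0,0,-1,0,0,0,0,0,-1,-1,0,0,0,0,0,-1,-1,0,0,0,0,0,-1,-1,0,0,0,0,0,-1,-1]
}}

```text
clock: 21.5
tool_pos: [479.9, 174.8, 116.2]
orientation: [0.697, 0.717, 0.001, 0.001]
wrist_force: [-0.2, 1.1, -1.0]
opening: 26.8
grip_force: 49.6
```

```bash
python3 s.py 609.8 -22 115 1.595
```

```text
t 21.5 q [ 0.349 -0.019 -0.188  1.399 -0.     1.891] pos [479.9 174.8 116.2] heading 1.6002 z [ 2.8e-03  6.0e-04 -1.0e+00] F [-0.2  1.1 -1. ] T [-0.    0.01  0.  ] op 26.8 g 49.6
units [-5.013  3.102  0.035]
turn units [ 0.03 -0.01  0.07]
```

{"api": "servo_tool", "payload": {
  "series": [-0.63,0.39,0,0,0,0,-1,-0.63,0.39,0,0,0,0,-1,-0.63,0.39,0,0,0,0,-1,-0.63,0.39,0,0,0,0,-1,-0.63,0.39,0,0,0,0,-1,-0.63,0.39,0,0,0,0,-1,-0.63,0.38,0,0,0,0,-1,-0.6,0.38,0,0,0,0.07,-1]
}}

```text
clock: 22.3
tool_pos: [609.6, -23.7, 116.2]
orientation: [0.7, 0.714, 0.001, 0.001]
wrist_force: [0.5, 0.8, 0.7]
opening: 27.0
grip_force: 49.5
```

```bash
python3 s.py 609.8 -22 58 1.595; python3 - <<'E'
from h import *
p,P=cloud('wrist');save('pics/w3.png',p)
for n in('top','scene'):
    p,P=cloud(n)
    near=np.hypot(P[...,0]-610,P[...,1]+22)<80
    print(n)
    if n=='scene': save('pics/s3.png',p)
E
```

```text
t 22.3 q [-0.039  0.217  0.068  1.418  0.     1.512] pos [609.6 -23.7 116.2] heading 1.5911 z [ 2.6e-03  1.0e-04 -1.0e+00] F [0.5 0.8 0.7] T [ 0.04 -0.09 -0.  ] op 27.0 g 49.5
units [0.042 0.002 1.456]
turn units [ 0.03 -0.   -0.05]
top
scene
```

View pics/w3.png

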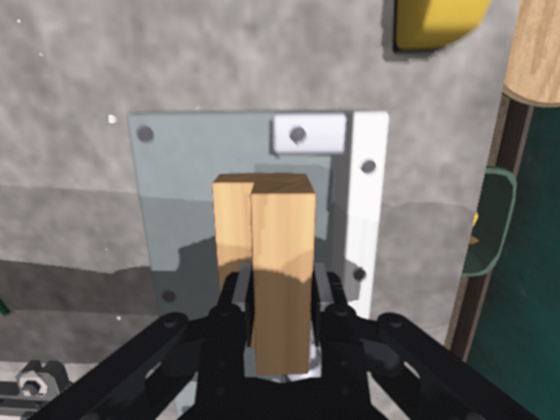

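The wrist view shows the offcut held level at (280,270), the stop ahead at (310,133) and a clear gap to the fence at (365,200). I'll lower it onto the bed.

{"api": "servo_tool", "payload": {
  "series": [0,0,0.4,0,0,0,-1,0,0,0.4,0,0,0,-1,0,0,0.35,0,0,0,-1,0,0,0.2,0,0,0,-1,0,0,0.05,0,0,0,-1,0,0,0.03,0,0,0,-1,0,0,0,0,0,0,-1]
}}

```text
clock: 23.15
tool_pos: [609.0, -22.3, 58.8]
orientation: [0.7, 0.714, 0.001, 0.001]
wrist_force: [0.5, -0.6, -1.1]
opening: 26.7
grip_force: 49.6
```

```bash
python3 s.py
```

```text
t 23.15 q [-0.037  0.235 -0.023  1.311  0.     1.513] pos [609.  -22.3  58.8] heading 1.5915 z [ 2.2e-03  1.0e-04 -1.0e+00] F [ 0.5 -0.6 -1.1] T [ 0.01 -0.06  0.03] op 26.7 g 49.6
```

{"api": "servo_tool", "payload": {
  "series": [0,0,0.03,0,0,0,-1,0,0,0.03,0,0,0,-1,0,0,0,0,0,0,-1]
}}

```text
clock: 23.45
tool_pos: [609.2, -22.5, 57.2]
orientation: [0.7, 0.714, 0.001, 0.001]
wrist_force: [-2.6, 0.5, 6.6]
opening: 26.5
grip_force: 50.5
```

```bash
python3 s.py
```

```text
t 23.45 q [-0.037  0.235 -0.026  1.307  0.     1.513] pos [609.2 -22.5  57.2] heading 1.5913 z [ 0.003  0.    -1.   ] F [-2.6  0.5  6.6] T [ 0.02  0.53 -0.01] op 26.5 g 50.5
```

{"api": "servo_tool", "payload": {
  "series": [0.03,0,0,0,0,0,-1,0.03,0,0,0,0,0,-1,0.03,0,0,0,0,0,-1,0,0,0,0,0,0,-1]
}}

```text
clock: 23.85
tool_pos: [609.5, -19.5, 57.2]
orientation: [0.7, 0.714, 0.001, 0.002]
wrist_force: [-0.7, -3.8, 5.0]
opening: 27.4
grip_force: 50.3
```

{"api": "servo_tool", "payload": {
  "series": [0.03,0,0,0,0,0,-1,0,0,0,0,0,0,-1]
}}

```text
clock: 24.05
tool_pos: [609.5, -18.3, 57.2]
orientation: [0.7, 0.714, 0.001, 0.002]
wrist_force: [-0.6, -3.3, 4.7]
opening: 26.3
grip_force: 50.4
```

{"api": "servo_tool", "payload": {
  "series": [0.03,0,0,0,0,0,-1,0,0,0,0,0,0,-1]
}}

```text
clock: 24.25
tool_pos: [609.5, -17.1, 57.2]
orientation: [0.7, 0.714, 0.001, 0.002]
wrist_force: [0.4, -2.6, 6.1]
opening: 27.1
grip_force: 50.4
```

{"api": "servo_tool", "payload": {
  "series": [0.03,0,0,0,0,0,-1,0,0,0,0,0,0,-1]
}}

```text
clock: 24.45
tool_pos: [609.5, -16.0, 57.2]
orientation: [0.7, 0.714, 0.001, 0.002]
wrist_force: [-0.3, -3.9, 4.8]
opening: 26.6
grip_force: 50.3
```

{"api": "servo_tool", "payload": {
  "series": [0.03,0,0,0,0,0,-1,0,0,0,0,0,0,-1]
}}

```text
clock: 24.65
tool_pos: [609.4, -15.9, 57.2]
orientation: [0.7, 0.714, 0.0, 0.003]
wrist_force: [-0.9, -9.7, 5.8]
opening: 26.6
grip_force: 50.2
```

{"api": "servo_tool", "payload": {
  "series": [0.02,0,0,0,0,0,-1,0,0,0,0,0,0,-1]
}}

```text
clock: 24.85
tool_pos: [609.5, -15.8, 57.3]
orientation: [0.701, 0.714, -0.0, 0.003]
wrist_force: [-0.4, -14.2, 6.0]
opening: 26.8
grip_force: 50.3
```

The offcut is against the stop (14 N). I'll release with a small opening, lift and shut the fingers.

{"api": "servo_tool", "payload": {
  "series": [-0.02,0,0,0,0,0,-0.1,0,0,0,0,0,0,-0.1,0,0,0,0,0,0,-0.1,0,0,-0.4,0,0,0,-0.1,0,0,-0.7,0,0,0,-0.1,0,0,-0.3,0,0,0,-0.5,0,0,0,0,0,0,-1,0,0,0,0,0,0,-1],
  "force": 100
}}

```text
clock: 25.65
tool_pos: [608.5, -13.9, 111.5]
orientation: [0.7, 0.714, 0.001, 0.0]
wrist_force: [-0.1, 0.3, -0.6]
opening: 0.2
grip_force: 0.0
```

```bash
python3 - <<'E'
from h import *
th=0.0243; c,s=np.cos(th),np.sin(th)
def rig(Q): d=Q[:,:2]-[589,-92.3]; return np.c_[d[:,0]*c+d[:,1]*s+12.5,-d[:,0]*s+d[:,1]*c]
for n in ('top','wrist'):
    p,P=cloud(n); save(f'pics/{n}4.png',p)
    q=rig(P.reshape(-1,3)).reshape(*P.shape[:2],2); Z=P[...,2]
    reg=(q[...,0]>-30)&(q[...,0]<62)&(q[...,1]>10)&(q[...,1]<122)
    for lo,hi in((50,60),(29,39)):
        m=reg&(Z>lo)&(Z<hi); Q=q[m]
        if len(Q)>9: print(n,len(Q),cv2.minAreaRect(Q.astype(np.float32)),Q.min(0),Q.max(0),np.median(Z[m]))
E
python3 s.py 577.5 -17 53 1.595
```

```text
top 63 ((33.90768051147461, 34.406105041503906), (16.32053565979004, 27.60866928100586), 89.33769226074219) [20.00994728 26.27028973] [47.6976803  42.69980653] 53.82583213389967
top 59 ((10.514387130737305, 36.24790954589844), (19.42643928527832, 20.40847396850586), 89.86355590820312) [ 0.28709827 26.51871879] [20.69551062 45.96364577] 33.86921990893643
wrist 4072 ((34.66261291503906, 89.99583435058594), (64.11202239990234, 28.078821182250977), 89.7579345703125) [20.52310537 57.99694439] [ 48.79612982 121.99904702] 54.26571867098545
wrist 3177 ((9.745816230773926, 72.81132507324219), (98.60953521728516, 19.50792694091797), 89.10062408447266) [ 0.27229822 23.50808872] [ 20.25597194 121.99603322] 34.226936537037716
t 25.75 q [-0.023  0.217  0.056  1.41   0.     1.527] pos [608.  -14.  110.5] heading 1.5914 z [-3.e-04  2.e-04 -1.e+00] F [ 0.7 -0.2 -0.1] T [ 0.   -0.04  0.01] op 0.4 g 0.0
units [-0.06  -0.764  1.439]
turn units [-0.   -0.   -0.05]
```

View pics/wrist4.png

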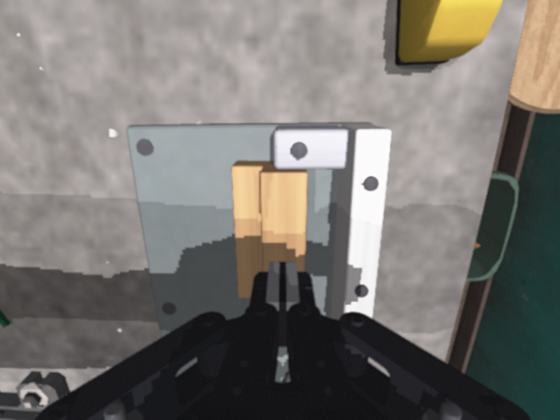

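The wrist view shows the offcut at about (270,230), flush against the stop at (310,148), with a gap to the fence at (360,230). I'll move over the rebate and descend.

{"api": "servo_tool", "payload": {
  "series": [0,-0.41,0,0,0,-0.05,-1,0,-0.41,0,0,0,0,-1,0,0,0.5,0,0,0,-1,0,0,0.5,0,0,0,-1,0,0,0.3,0,0,0,-1,0,0,0.1,0,0,0,-1,0,0,0,0,0,0,-1]
}}

```text
clock: 26.45
tool_pos: [575.4, -14.7, 55.0]
orientation: [0.698, 0.716, 0.0, -0.0]
wrist_force: [-0.4, 0.3, -0.1]
opening: 0.0
grip_force: 0.0
```

{"api": "servo_tool", "payload": {
  "series": [0,0.05,0,0,0,0,-1,0,0.05,0,0,0,0,-1,0,0,0,0,0,0,-1]
}}

```text
clock: 26.75
tool_pos: [580.5, -14.6, 56.4]
orientation: [0.698, 0.716, 0.001, 0.001]
wrist_force: [0.6, -0.6, -0.4]
opening: -0.2
grip_force: 0.0
```

```bash
python3 s.py
```

```text
t 26.75 q [-0.025  0.168 -0.105  1.295  0.     1.521] pos [580.5 -14.6  56.4] heading 1.5954 z [ 2.5e-03  1.0e-04 -1.0e+00] F [ 0.6 -0.6 -0.4] T [ 0.03 -0.    0.02] op -0.2 g 0.0
```

{"api": "servo_tool", "payload": {
  "series": [0,0,0.06,0,0,0,-1,0,0.1,0.02,0,0,0,-1,0,0.1,0,0,0,0,-1,0,0.1,0,0,0,0,-1,0,0.1,0,0,0,0,-1,0,0.1,0,0,0,0,-1,0,0,0,0,0,0,-1]
}}

```text
clock: 27.45
tool_pos: [600.3, -14.1, 52.4]
orientation: [0.698, 0.716, 0.001, 0.0]
wrist_force: [0.2, 0.1, -0.1]
opening: -0.4
grip_force: 0.1
```

```bash
python3 s.py
```

```text
t 27.45 q [-0.024  0.217 -0.056  1.296  0.     1.523] pos [600.3 -14.1  52.4] heading 1.5954 z [ 1.5e-03  1.0e-04 -1.0e+00] F [ 0.2  0.1 -0.1] T [ 0.02  0.02 -0.02] op -0.4 g 0.1
```

{"api": "servo_tool", "payload": {
  "series": [0,0.1,0,0,0,0,-1,0,0.1,0,0,0,0,-1,0,0,0,0,0,0,-1]
}}

```text
clock: 27.75
tool_pos: [606.7, -14.0, 51.9]
orientation: [0.698, 0.716, -0.001, -0.001]
wrist_force: [-5.8, -1.2, 0.6]
opening: 0.1
grip_force: 3.2
```

{"api": "servo_tool", "payload": {
  "series": [0,0.05,0,0,0,0,-1,0,0,0,0,0,0,-1]
}}

```text
clock: 27.95
tool_pos: [606.9, -14.0, 51.8]
orientation: [0.698, 0.716, -0.002, -0.002]
wrist_force: [-16.1, 0.3, 5.8]
opening: -0.3
grip_force: 8.1
```

{"api": "servo_tool", "payload": {
  "series": [0,0.05,0,0,0,0,-1,0,0,0,0,0,0,-1]
}}

```text
clock: 28.15
tool_pos: [607.1, -14.0, 51.7]
orientation: [0.698, 0.716, -0.003, -0.003]
wrist_force: [-26.1, -0.8, 11.7]
opening: -0.2
grip_force: 13.3
```

{"api": "servo_tool", "payload": {
  "series": [0,0,0.04,0,0,0,-1,0,0,0,0,0,0,-1]
}}

```text
clock: 28.35
tool_pos: [607.1, -14.0, 51.6]
orientation: [0.698, 0.716, -0.003, -0.003]
wrist_force: [-30.3, 0.4, 20.4]
opening: 0.1
grip_force: 15.8
```

{"api": "servo_tool", "payload": {
  "series": [0,0,0.04,0,0,0,-1,0,0,0,0,0,0,-1]
}}

```text
clock: 28.55
tool_pos: [607.2, -14.0, 51.0]
orientation: [0.698, 0.716, -0.003, -0.003]
wrist_force: [-33.2, -0.7, 28.3]
opening: -0.1
grip_force: 24.0
```

```bash
python3 s.py; python3 - <<'E'
from h import *
th=0.0243; c,s=np.cos(th),np.sin(th)
def rig(Q): d=Q[:,:2]-[589,-92.3]; return np.c_[d[:,0]*c+d[:,1]*s+12.5,-d[:,0]*s+d[:,1]*c]
for n in ('top','wrist'):
    p,P=cloud(n); save(f'pics/{n}5.png',p)
    q=rig(P.reshape(-1,3)).reshape(*P.shape[:2],2); Z=P[...,2]
    reg=(q[...,0]>10)&(q[...,0]<90)&(q[...,1]>75)&(q[...,1]<123.5)
    for lo,hi in((52,58),(59,65),(30,38)):
        m=reg&(Z>lo)&(Z<hi); Q=q[m]
        if len(Q)>9: print(n,len(Q),cv2.minAreaRect(Q.astype(np.float32)),Q.min(0),Q.max(0),np.median(Z[m]))
E
```

```text
t 28.55 q [-0.023  0.243 -0.029  1.306 -0.     1.523] pos [607.2 -14.   51. ] heading 1.5952 z [-7.3e-03 -1.0e-04 -1.0e+00] F [-33.2  -0.7  28.3] T [-0.11  6.44 -0.  ] op -0.1 g 24.0
wrist 7233 ((46.81142044067383, 99.24829864501953), (54.91611862182617, 48.49141311645508), 0.0005708730313926935) [19.35351372 75.00267046] [ 74.26971421 123.49403734] 54.187029992409435
wrist 4725 ((54.72075653076172, 99.34750366210938), (48.434349060058594, 70.71707153320312), 89.73255920410156) [19.28993353 75.01436939] [ 89.99371015 123.47727902] 62.11484858963766
wrist 2882 ((35.923561096191406, 101.62918090820312), (20.185497283935547, 43.783721923828125), 0.212741419672966) [25.78859962 79.77417568] [ 46.08636444 123.48764481] 34.24583965659647
```

View pics/wrist5.png

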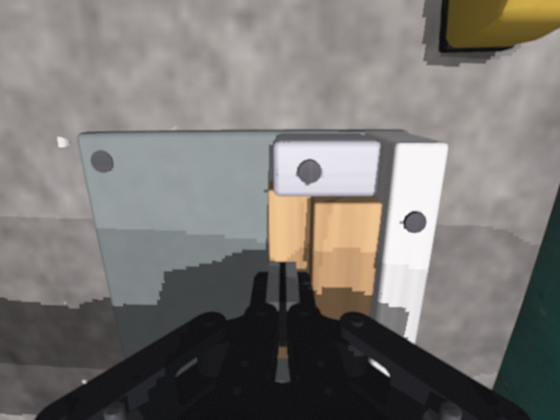

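The wrist view shows the offcut's back flush with the fence at (380,260). A thin dark line between the offcut's end (row ~200) and the stop (row ~195) needs measuring.

```bash
python3 - <<'E'
from h import *
th=0.0243; c,s=np.cos(th),np.sin(th)
p,P=cloud('wrist'); d=P[...,:2]-[589,-92.3]
x=d[...,0]*c+d[...,1]*s+12.5; y=-d[...,0]*s+d[...,1]*c; Z=P[...,2]
for col in (330,345,360):
    for r in range(184,212,2): print(col,r,np.round([x[r,col],y[r,col],Z[r,col]],1),p[r,col])
r=230
for cl in range(366,392,2): print(cl,np.round([x[r,cl],y[r,cl],Z[r,cl]],1))
E
```

```text
330 184 [ 52.5 130.2  49.5] [222 220 229]
330 186 [ 52.6 129.2  49. ] [221 218 227]
330 188 [ 52.8 128.1  48.2] [220 217 226]
330 190 [ 52.7 127.5  49.1] [220 217 226]
330 192 [ 53.  126.2  47.5] [206 203 216]
330 194 [ 53.  125.3  47.3] [176 172 184]
330 196 [ 53.5 123.6  44.7] [116 107 108]
330 198 [ 53.2 123.3  46.8] [90 71 52]
330 200 [ 52.7 123.6  50.6] [80 63 47]
330 202 [ 52.4 123.4  52.8] [114  90  66]
330 204 [ 52.4 122.7  53.2] [193 153 113]
330 206 [ 52.1 122.4  55.1] [214 169 125]
330 208 [ 52.4 121.1  53.7] [215 171 127]
330 210 [ 52.5 120.2  53.5] [214 170 126]
345 184 [ 58.9 129.9  48.5] [222 221 229]
345 186 [ 59.  129.1  48.5] [221 219 227]
345 188 [ 59.1 128.1  48. ] [220 218 227]
345 190 [ 59.3 127.1  47.4] [220 216 226]
345 192 [ 59.1 126.6  48.8] [204 202 216]
345 194 [ 59.2 125.6  48.5] [175 172 183]
345 196 [ 59.8 123.9  45.7] [114 105 103]
345 198 [ 59.7 123.3  46.7] [99 78 57]
345 200 [ 59.  123.5  50.3] [95 76 56]
345 202 [ 58.6 123.3  52.3] [125  99  73]
345 204 [ 58.4 122.9  53.8] [205 163 120]
345 206 [ 58.4 122.2  54.3] [223 180 133]
345 208 [ 58.3 121.5
[... 257 characters left out ...]
4] [205 202 215]
360 194 [ 65.9 125.2  47.1] [173 171 183]
360 196 [ 66.4 123.8  45.1] [110 101 101]
360 198 [ 65.9 123.6  47.4] [94 74 55]
360 200 [ 65.5 123.2  49.3] [94 75 56]
360 202 [ 64.6 123.6  53.2] [131 103  76]
360 204 [ 64.5 123.   54. ] [214 169 125]
360 206 [ 64.  122.8  56.2] [229 188 138]
360 208 [ 64.5 121.4  54.4] [229 187 137]
360 210 [ 64.7 120.3  53.9] [229 188 139]
366 [ 67.5 112.2  55.7]
368 [ 69.2 111.   52.6]
370 [ 69.8 111.4  53.6]
372 [ 70.6 111.4  53.7]
374 [ 71.1 111.8  54.7]
376 [ 71.9 111.9  54.8]
378 [ 73.1 111.4  53.7]
380 [ 73.6 111.9  54.8]
382 [ 73.7 112.7  56.9]
384 [ 73.8 113.7  59.1]
386 [ 74.2 114.1  60.2]
388 [ 74.6 114.6  61.4]
390 [ 75.3 114.8  61.8]
```

The gap to the stop is about 1 mm, which is within the allowed 5 mm. The ledge height is unchanged and the fingertips rest on the ledge (34 mm). I'll hold for a moment, then hand in.

{"api": "servo_tool", "payload": {
  "series": [0,0,0.02,0,0,0,-1,0,0,0,0,0,0,-1,0,0,0,0,0,0,-1]
}}

```text
clock: 29.0
tool_pos: [607.2, -14.0, 51.0]
orientation: [0.698, 0.716, -0.002, -0.002]
wrist_force: [-36.2, -0.1, 34.0]
opening: -0.1
grip_force: 26.6
```

```bash
python3 s.py; python3 -c "
from workcell import bot
print(bot.finish_job())"
```

```text
t 29.0 q [-0.023  0.242 -0.03   1.306 -0.     1.523] pos [607.2 -14.   51. ] heading 1.5952 z [-6.8e-03 -1.0e-04 -1.0e+00] F [-36.2  -0.1  34. ] T [-0.12  6.99  0.05] op -0.1 g 26.6
the job is handed in; nothing more can be done
None
```

I handed the job in at 29 s; it returned no verdict. By my measurements the key is at its stop (about 1.25 rad) and the offcut is seated on the bed, back to the fence and about 1 mm from the stop block. The fingers are still pushing about 36 N towards the fence and 34 N down; an early wrong-way turn ran joint 6 up against its range limit (3.141 rad) without touching anything.

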